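# Load a second slotted mass on the calibration hanger

### The job

Slide the loose steel slotted mass sideways onto the hanger stem, above the brass mass already there, with its slot turned to the opposite side from the brass one's slot, and lower it until it is nested flat on the brass mass. Still holding it, bed it in with a steady downward push of about 10 N for about four seconds, then let go and leave it there. The hanger is oil-damped and slowly gives way under the push, so follow it down. It is delicate: never load the masses or the hanger with more than 25 N, keep the brass mass on the hanger, and leave the things around where they are.

Things in the scene. Friction and masses are not known exactly. Their poses are not given: they have to be found in the camera images.
- steel_mass: Grey steel, lying flat, slotted disc, diameter 56, 18 thick, 0.25 kg (+-20%); radial slot 9.6 wide with a rounded end at the disc's centre; two rim flats, 48 across, parallel to the slot, for gripping. Top: slotted boss, diameter 20, 4 high; underside: recess 5 deep (26 wide at its mouth, 23 inside) that takes the boss below. Origin: centre of underside; z up; x along the slot to its open mouth.
- brass_mass: Yellow brass, on the pan, slotted disc, diameter 56, 18 thick, 0.25 kg (+-20%); radial slot 9.6 wide with a rounded end at the disc's centre; two rim flats, 48 across, parallel to the slot, for gripping. Top: slotted boss, diameter 20, 4 high; underside: recess 5 deep (26 wide at its mouth, 23 inside) that takes the boss below. Origin: centre of underside; z up; x along the slot to its open mouth.
- stand: Grey square stand, fixed, 110 x 110 mm, top 24 mm above its origin (centre of underside, below the stem; feet raise it 1 to 14 mm off the worktop). It carries the hanger, one sprung piece: pan, stem, knob. It stays up under both masses, yields straight down only, slowly (oil damper, about 1 mm per s at 10 to 15 N; 8 mm travel), and creeps up again.
- stem_foot (a point): Point on the stem's axis at the top of the 56 mm pan, 38 mm above the stand's origin. Heights above this point: the brass mass's top 18 mm, its boss 22 mm; the stem, steel, 8 mm diameter, is bare up to 62 mm; above that a black knob, 18 mm diameter, too wide for a slot, up to 75 mm.
- steel_mouth (a point): Mouth of the steel mass's slot: point on the rim, 28 mm from its centre along its x, at the underside. The slot flares to 18 mm over its last 9 mm.
- brass_mouth (a point): The same point at the mouth of the brass mass's slot, which is loosely held by the stem.
- check_weight_large: Bystander: brass check weight with a knob, 24 mm wide, 30 mm high; origin at the centre of its underside.
- check_weight_small: Bystander: brass check weight with a knob, 18 mm wide, 22 mm high; origin at the centre of its underside.
- dropper_bottle: Bystander: small brown dropper bottle, 33 mm wide, 102 mm high; origin at the centre of its underside.
- dish: Bystander: petri dish with lid, 59 mm wide, 14 mm high; origin at the centre of its underside.
Mind the look-alikes: they are no part of the job. Of the things that look like the steel_mass, take the one that is nearest to the robot's base at the start.

How it is judged:
On the way, in this order (a step that is already met when the one before it is completed fails the run):
1. the steel mass is slid home around the stem above the brass mass, its slot on the opposite side (horizontal distance between steel_mass and stem_foot below 0.004 m and x of steel_mouth in the frame of brass_mass below -0.014 m and z of steel_mass in the frame of brass_mass above 0.016 m and angle between steel_mass's own z axis and vertical below 0.12 rad), for 0.1 s.
2. nested flat on the brass mass, it is held down with a steady push (8 to 18 N between the masses, the steel mass's own weight of about 2.5 N included) for 1.8 s (horizontal distance between steel_mass and stem_foot below 0.004 m and x of steel_mouth in the frame of brass_mass below -0.014 m and z of steel_mass in the frame of brass_mass between 0.016 and 0.0195 m and angle between steel_mass's own z axis and vertical below 0.05 rad and contact force between steel_mass and brass_mass between 8 and 18 N), for 1.8 s.
At the end, for the whole second after the job is handed in: Steel mass released, still and nested on the brass mass (underside 16 to 19.5 mm above the brass one's, tilt < 0.05 rad), centre within 4 mm of the stem axis, slot over 120 degrees from the brass slot; brass mass flat on the pan, within 4 mm of the stem axis (horizontal distance between each of steel_mass, brass_mass and stem_foot below 0.004 m and x of steel_mouth in the frame of brass_mass below -0.014 m and z of steel_mass in the frame of brass_mass between 0.016 and 0.0195 m and angle between each of steel_mass, brass_mass's own z axis and vertical below 0.05 rad and linear speed of steel_mass below 0.02 m/s and z of brass_mass in the frame of stem_foot below 0.002 m); the robot touches nothing.
It fails at once if more than 25 N between the two masses, or between either mass and the stand with its hanger (contact force between steel_mass and brass_mass above 25 N or contact force between any of steel_mass, brass_mass and stand above 25 N).
It fails at once if the robot pushes the stand or its hanger with more than 25 N (contact force between any of the fingers, the arm and stand above 25 N).
It fails at once if a bystander (check weight, dropper bottle, dish) is moved more than 20 mm (distance of any of check_weight_large, check_weight_small, dropper_bottle, dish from where it was at the start of the episode above 0.02 m).
It also fails if it takes over 72 s, if anything falls off the work surface, if the arm or the gripper's body presses on something with over 40 N, if the wrist force passes 120 N, or if a joint passes its speed limit or range.

### The arm

A 6-joint arm with a two-finger parallel gripper is mounted at the origin on a cart in front of the work surface, level with it; the furniture and walls round the work are solid. World frame = base frame: x ahead of the robot, y to its left, z up, the work surface at z = 0. Lengths are in m, angles in rad, forces in N, time in s.
With the tool pointing down it reaches from about 0.3 to 0.875 m from the base axis. Payload 6.4 kg.
Tool frame: the origin (TCP) lies midway between the tips of the shut fingers; the grasp point (between the pads) lies 19 mm behind it (r.grip_point_offset is the distance from the TCP to the grasp point, in m); z points along the fingers, y is the line along which they close (so a half turn about z gives the same grasp; the last joint's range is limited). The gripper opens to 88 mm and grips with 3 to 60 N. Pads are 18 mm wide; open, the fingers measure 123 mm over their backs; the gripper's body (75 mm by 187 mm) begins 45 mm behind the grasp point.
Start: joints at [-1.491, 0.181, 1.607, -0, 1.354, -0.206], TCP at [0.162, -0.552, 0.239] pointing down, gripper open.
Joint ranges: [-2.99, 2.99], [-0.89, 2.07], [0.3, 2.58], [-1.14, 4.28], [0, 2.63], [-3.12, 3.12]. Speed limits (rad/s): [2.57, 2.57, 3.01, 3.14, 3.14, 3.14].

### API

Orientations are given as a rotation vector (axis times angle).
In Python, from cell import r gives the robot as it stands.
- The arm moves only by the tool play_rows, never from a script. Its argument "motion" is a list of rows, each an object with "fingers": the closure, from 0 (fully open) to 1 (shut); "slide": the shift along the world's x, y, z in units of 0.02 m (1.0 is 0.02 m), a list of three; "rot": the turn, a rotation vector about the world's x, y, z in units of 0.15 rad (1.0 is 0.15 rad), a list of three. In form: [{"fingers": fingers, "slide": [dx, dy, dz], "rot": [ax, ay, az]}, ...]. A call has 1 to 10 rows; each row shifts and turns the commanded pose from where the row before left it; what a row does not reach is not made up. A row lasts 1/10 s, in which the tool goes at most 50 mm and 8.59 degrees, less where a joint would pass 70% of its speed; a pose out of reach is approached as far as the arm can. A call with a number of a shift or a turn outside -1 to 1 is refused whole. A call with a gripper value outside its range is refused whole. The fingers move at their own pace and stop on an object; "grip_force" is the grip in N (left out, the last holds). Time passes only in rows, so rows that do not move let the fingers close. It gives the time, the measured TCP pose, the force, the opening and the grip force at its end, in the units of the state.
- r.get_state(): the state, without advancing time (a new reading comes with each control period).
- r.get_image(name): name is "scene" or "side" or "wrist"; returns the picture (420x560x3 uint8, red, green, blue); there is no depth.
- r.camera_params(name): a dict with "fx", "fy", "cx", "cy" (pixels), "world_from_camera" (4x4, takes a point from camera to world coordinates); the wrist camera has in their place "mount" (4x4, takes a point from camera to tool coordinates, whose origin is the TCP and whose axes are the flange's). Camera axes: x right, y down, z forward; pixel columns grow to the right and rows downward; lengths in m; the calibration is good to about 2 mm. A picture is of the moment at which its call begins: read the wrist's pose just before it. camera_params takes no time and is no camera call.
- r.sign_off(): hands the job in; it is judged then, once.
Trained networks look in the newest picture that a camera, given by its name, has taken for a name from the list of things; names that differ only in an ending like _2 or _b are one class to them, and where a whole thing is asked for, a point or a joint stands for the part that bears it (a point fixed in the world has none). Each returns a list of dicts, best first, with "score" (0 to 1); they miss things now and then, are a little off and sometimes report something else, mostly with a low value. They report only what shows in the picture. A call takes as long as a camera call. They do not tell look-alikes from the thing itself.
- r.search_frame(camera, query): "centre" ([x, y, z] in m, in the coordinates of the camera as it stood for that picture, good to about 4 mm: the middle of the surface that is visible of it).
- r.outline_of(camera, query): "mask" (420x560 bool, what is visible of it).
The state is a dict: "t": time; "joint_positions": joint angles; "joint_vel": joint speeds; "joint_efforts": joint torques, N m; "tool_pos": TCP position; "ee_rot": TCP orientation; "contact_force": force on the tool from outside, world axes, zero at the start; "ft_torque": the same for the moment, N m; "width": finger opening in m; "grip_force": force on a finger pad.
Only numpy, scipy, OpenCV 4.12 (cv2) and the standard library are available. Lean on these libraries where they do the work, as an engineer would, in place of code of your own. Each camera call takes 0.05 s, during which the arm holds its last target. There are 200 camera calls.

## Working session

There is one attempt and no reset: what is moved stays moved. The work goes in short steps, Python scripts to look and compute and a tool call to move; the robot and the scene stay as the last step left them, time stands still between calls to the robot, and variables do not carry over. Pictures are saved under pics/ and viewed, at most 10 in all, crops included, and the job is handed in when it is done.

Besides the shell and the picture viewer there is one more tool, called after "Request:" as name(argument=value, ...) on one line, values as JSON. play_rows: Moves the arm, as the interface text tells. Its arguments: {"type":"object","properties":{"motion":{"type":"array","items":{"type":"object","properties":{"fingers":{"type":"number"},"slide":{"type":"array","items":{"type":"number","minimum":-1,"maximum":1}},"rot":{"type":"array","items":{"type":"number","minimum":-1,"maximum":1}}}}},"grip_force":{"type":"number"}},"required":["motion"]}

```bash
mkdir -p pics; cat > h.py <<'E'
from cell import r
import numpy as np, cv2
from scipy.spatial.transform import Rotation as R
def save(n,img): cv2.imwrite('pics/'+n,cv2.cvtColor(img,cv2.COLOR_RGB2BGR))
def T(cam,s=None):
    p=r.camera_params(cam)
    if cam!='wrist': return p,np.array(p['world_from_camera'])
    s=s or r.get_state(); M=np.eye(4); M[:3,:3]=R.from_rotvec(s['ee_rot']).as_matrix(); M[:3,3]=s['tool_pos']
    return p,M@np.array(p['mount'])
def proj(cam,P,s=None):
    p,M=T(cam,s); c=np.linalg.inv(M)@np.append(P,1); return np.array([p['fx']*c[0]/c[2]+p['cx'],p['fy']*c[1]/c[2]+p['cy']])
def back(cam,uv,z,s=None):
    p,M=T(cam,s); d=M[:3,:3]@np.array([(uv[0]-p['cx'])/p['fx'],(uv[1]-p['cy'])/p['fy'],1]); o=M[:3,3]
    return o+d*(z-o[2])/d[2]
def find(cam,q,s=None):
    p,M=T(cam,s)
    return [(round(d['score'],2),(M@np.append(d['centre'],1))[:3].round(4).tolist()) for d in r.search_frame(cam,q)]
E
python3 - <<'E'
from h import *
s=r.get_state(); print(s['ee_rot'],s['contact_force'],s['width'])
a=r.get_image('scene');save('scene.png',a)
b=r.get_image('side');save('side.png',b)
w=r.get_image('wrist')
for c in ('scene','side'):
  print(c,T(c)[0]['fx'],T(c)[1].round(3).tolist())
  for q in ['steel_mass','brass_mass','stand','stem_foot','steel_mouth','brass_mouth','check_weight_large','check_weight_small','dropper_bottle','dish']:
    f=find(c,q);print(q,[(x,proj(c,x[1]).round().tolist()) for x in f])
print(r.camera_params('wrist'))
save('all.png',cv2.resize(np.hstack([a,b]),(800,300)))
E
```

```text
[-3.10791306e+00 -4.47104877e-01 -1.80933844e-04] [ 0.4863686  -0.07411048 -0.78519131] 0.08804407995319212
scene 544.6095014898118 [[0.699, -0.473, 0.537, -0.454], [-0.716, -0.463, 0.523, -0.814], [0.001, -0.75, -0.662, 1.342], [0.0, 0.0, 0.0, 1.0]]
steel_mass []
brass_mass []
stand []
stem_foot []
steel_mouth [((0.61, [0.5568, 0.6371, 0.016]), [200.0, 162.0])]
brass_mouth []
check_weight_large []
check_weight_small []
dropper_bottle []
dish []
side 482.25343432238964 [[1.0, -0.01, 0.005, 0.572], [-0.009, -0.502, 0.865, -0.951], [-0.006, -0.865, -0.502, 0.731], [0.0, 0.0, 0.0, 1.0]]
steel_mass [((0.68, [0.5675, 0.6368, 0.0171]), [270.0, 159.0]), ((0.54, [0.6694, 0.1253, 0.0199]), [308.0, 237.0]), ((0.52, [0.5212, 0.2866, 0.0189]), [254.0, 207.0])]
brass_mass []
stand [((0.86, [0.5821, -0.1506, 0.0371]), [277.0, 301.0])]
stem_foot [((0.68, [0.7274, -0.247, 0.0086]), [350.0, 343.0]), ((0.67, [0.582, -0.1295, 0.0886]), [277.0, 276.0])]
steel_mouth [((0.61, [0.5661, 0.6345, 0.0181]), [269.0, 159.0]), ((0.54, [0.6842, 0.515, 0.0192]), [305.0, 173.0]), ((0.52, [0.523, 0.2844, 0.0166]), [255.0, 208.0])]
brass_mouth [((0.97, [0.588, -0.1336, 0.0651]), [280.0, 286.0])]
check_weight_large [((0.4, [0.6458, 0.2086, 0.0191]), [298.0, 221.0])]
check_weight_small [((0.49, [0.6766, 0.2688, 0.0127]), [307.0, 212.0])]
dropper_bottle [((0.61, [0.6963, 0.034, 0.0455]), [322.0, 248.0])]
dish [((0.88, [0.7271, -0.2485, 0.0112]), [350.0, 343.0])]
{'fx': 322.60302780469624, 'fy': 322.60302780469624, 'cx': 273.3996122633187, 'cy': 212.42353989130928, 'mount': array([[ 2.88662794e-04, -9.59247086e-01, -2.82568476e-01,
         7.18896378e-02],
       [ 9.99999098e-01,  6.47482445e-04, -1.17646922e-03,
        -6.50331808e-05],
       [ 1.31148280e-03, -2.82567882e-01,  9.59246408e-01,
        -1.46131021e-01],
       [ 0.00000000e+00,  0.00000000e+00,  0.00000000e+00,
         1.00000000e+00]])}
```

View pics/scene.png

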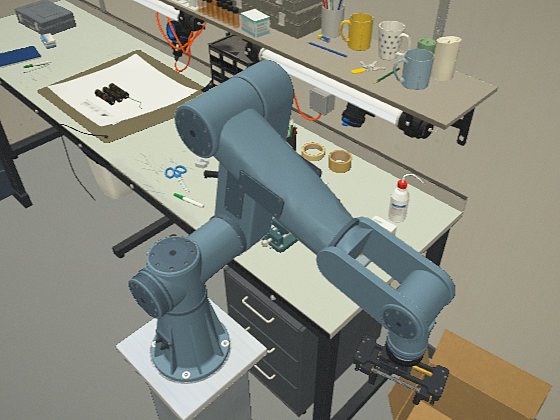

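View pics/side.png

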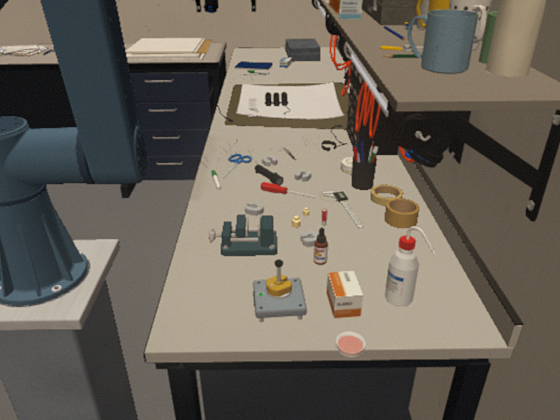

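The side view shows the stand with the brass mass at (278,295). The grey slotted look-alikes are at (254,208) behind the vise, (308,240), (270,160) and (303,176). By the network positions, (254,208) is the nearest to the base, at about 0.59 m. I'll confirm that in an enlarged crop.

```bash
python3 - <<'E'
from h import *
b=r.get_image('side')
save('crop.png',cv2.resize(b[140:320,190:370],(600,600),interpolation=cv2.INTER_CUBIC))
for uv in [(254,208),(308,240),(270,160),(303,176),(212,235)]:
  P=back('side',uv,.018); print(uv,P.round(3),np.hypot(P[0],P[1]).round(3))
E
```

```text
(254, 208) [0.52  0.284 0.018] 0.593
(308, 240) [0.668 0.112 0.018] 0.677
(270, 160) [0.568 0.626 0.018] 0.845
(303, 176) [0.678 0.495 0.018] 0.839
(212, 235) [0.411 0.141 0.018] 0.434
```

View pics/crop.png

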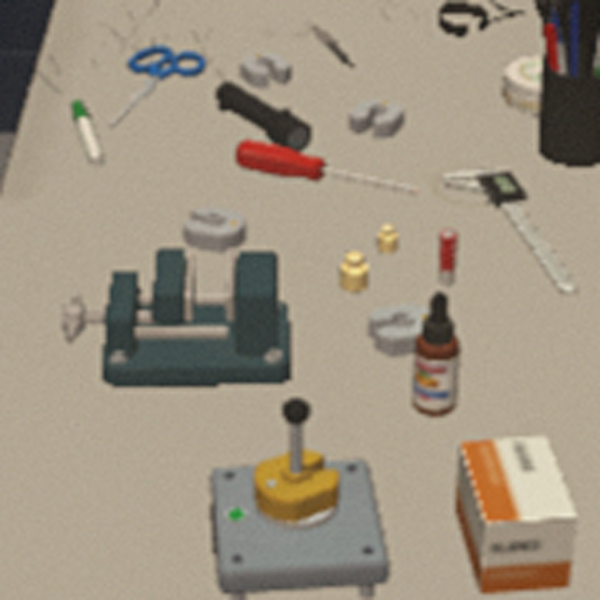

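The crop shows four steel slotted discs: behind the vise at (215,228), and at (400,328), (375,118) and (265,68). The grey piece at (72,318) is the vise handle. The one behind the vise is nearest at 0.59 m, against 0.68 m or more for the others, so that is the steel mass. I'll look at the stand on the way to it.

Request:
play_rows(motion=[{"fingers": 0,"slide": [0.9,1,0.15],"rot": [0,0,0]},{"fingers": 0,"slide": [0.9,1,0.15],"rot": [0,0,0]},{"fingers": 0,"slide": [0.9,1,0.15],"rot": [0,0,0]},{"fingers": 0,"slide": [0.9,1,0.15],"rot": [0,0,0]},{"fingers": 0,"slide": [0.9,1,0.15],"rot": [0,0,0]},{"fingers": 0,"slide": [0.9,1,0.15],"rot": [0,0,0]},{"fingers": 0,"slide": [0.9,1,0.15],"rot": [0,0,0]},{"fingers": 0,"slide": [0.9,1,0.15],"rot": [0,0,0]},{"fingers": 0,"slide": [0.9,1,0.15],"rot": [0,0,0]},{"fingers": 0,"slide": [0.9,1,0.15],"rot": [0,0,0]}])

```text
t: 2.2
tool_pos: [0.3428, -0.3508, 0.269]
ee_rot: [3.109, 0.447, 0.0]
contact_force: [-0.2, -1.0, 0.5]
width: 0.0882
grip_force: 0.0
```

Request:
play_rows(motion=[{"fingers": 0,"slide": [0.9,1,0.15],"rot": [0,0,0]},{"fingers": 0,"slide": [0.9,1,0.15],"rot": [0,0,0]},{"fingers": 0,"slide": [0.9,1,0.15],"rot": [0,0,0]},{"fingers": 0,"slide": [0.9,1,0.15],"rot": [0,0,0]},{"fingers": 0,"slide": [0.9,1,0.15],"rot": [0,0,0]},{"fingers": 0,"slide": [0.9,1,0.15],"rot": [0,0,0]},{"fingers": 0,"slide": [0.9,1,0.15],"rot": [0,0,0]},{"fingers": 0,"slide": [0.9,1,0.15],"rot": [0,0,0]},{"fingers": 0,"slide": [0.9,1,0.15],"rot": [0,0,0]},{"fingers": 0,"slide": [0.9,1,0.15],"rot": [0,0,0]},{"fingers": 0,"slide": [0,0,0],"rot": [0,0,0]}])

```text
invalid input at $.motion: expected 1 to 10 rows
```

```bash
python3 - <<'E'
from h import *
s=r.get_state(); print(s['t'],s['tool_pos'],s['ee_rot'])
w=r.get_image('wrist');save('w1.png',cv2.resize(w,(800,600)))
for q in ['stand','stem_foot','brass_mass','brass_mouth','steel_mass']:
    print(q,[(x,proj('wrist',x[1],s).round().tolist()) for x in find('wrist',q,s)])
E
```

```text
2.2 [ 0.34278442 -0.35081956  0.26900059] [3.10922544e+00 4.47287484e-01 2.87594727e-04]
stand []
stem_foot []
brass_mass []
brass_mouth []
steel_mass []
```

View pics/w1.png

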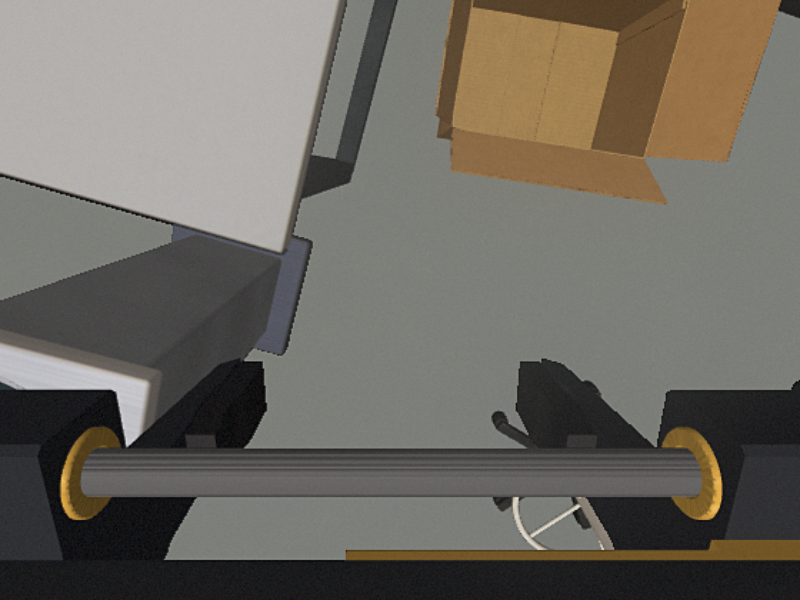

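I had sent 11 rows, so the second move was refused. The picture shows only floor and the table corner, with the view ahead of the fingers free in the upper half. I'll resend with 10 rows.

Request:
play_rows(motion=[{"fingers": 0,"slide": [0.7,1,0.25],"rot": [0,0,0]},{"fingers": 0,"slide": [0.7,1,0.25],"rot": [0,0,0]},{"fingers": 0,"slide": [0.7,1,0.25],"rot": [0,0,0]},{"fingers": 0,"slide": [0.7,1,0.25],"rot": [0,0,0]},{"fingers": 0,"slide": [0.7,1,0.25],"rot": [0,0,0]},{"fingers": 0,"slide": [0.7,1,0.25],"rot": [0,0,0]},{"fingers": 0,"slide": [0.7,1,0.25],"rot": [0,0,0]},{"fingers": 0,"slide": [0.7,1,0.25],"rot": [0,0,0]},{"fingers": 0,"slide": [0.7,1,0.25],"rot": [0,0,0]},{"fingers": 0,"slide": [0,0.5,0],"rot": [0,0,0]}])

```text
t: 3.5
tool_pos: [0.469, -0.1616, 0.3141]
ee_rot: [3.109, 0.448, 0.001]
contact_force: [0.7, 0.2, 0.7]
width: 0.0883
grip_force: 0.0
```

```bash
python3 - <<'E'
from h import *
s=r.get_state(); print(s['t'],s['tool_pos'],s['ee_rot'])
w=r.get_image('wrist');save('w2.png',cv2.resize(w[:300],(800,429)));np.save('w2.npy',w)
for q in ['stand','stem_foot','brass_mass','brass_mouth','steel_mass']:
    print(q,[(x,proj('wrist',x[1],s).round().tolist()) for x in find('wrist',q,s)])
E
```

```text
3.5 [ 0.46899407 -0.16161374  0.31411678] [3.10908726e+00 4.47627016e-01 1.31684717e-03]
stand [((0.8, [0.585, -0.1278, 0.034]), [274.0, 76.0]), ((0.39, [0.5771, -0.1297, 0.0673]), [274.0, 80.0])]
stem_foot [((0.57, [0.5874, -0.1205, 0.1287]), [267.0, 58.0])]
brass_mass [((0.87, [0.5757, -0.129, 0.0684]), [273.0, 81.0]), ((0.5, [0.7055, -0.2521, 0.0113]), [399.0, 7.0])]
brass_mouth [((0.76, [0.58, -0.128, 0.0692]), [273.0, 77.0])]
steel_mass []
```

View pics/w2.png

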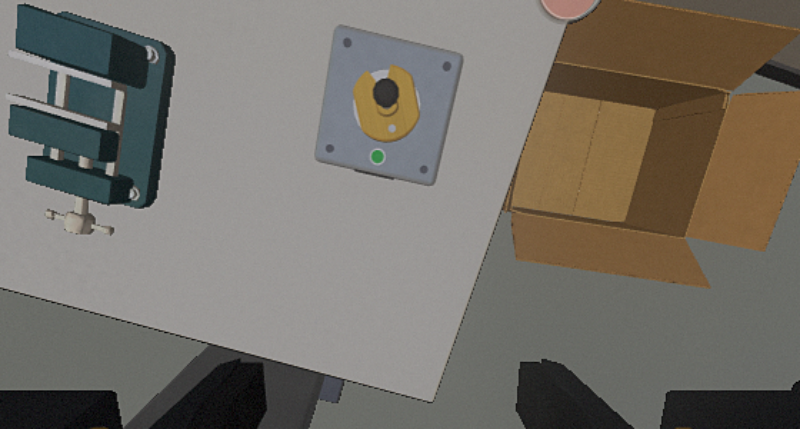

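The picture shows the stand ahead with the knob at (386,94) in the view (270,66 in the raw image). The brass slot opens upward, toward +x, and the vise is at left. Next I'll go and look at the steel mass.

Request:
play_rows(motion=[{"fingers": 0,"slide": [-0.1,1,0],"rot": [0,0,0]},{"fingers": 0,"slide": [-0.1,1,0],"rot": [0,0,0]},{"fingers": 0,"slide": [-0.1,1,0],"rot": [0,0,0]},{"fingers": 0,"slide": [-0.1,1,0],"rot": [0,0,0]},{"fingers": 0,"slide": [-0.1,1,0],"rot": [0,0,0]},{"fingers": 0,"slide": [-0.1,1,0],"rot": [0,0,0]},{"fingers": 0,"slide": [-0.1,1,0],"rot": [0,0,0]},{"fingers": 0,"slide": [-0.1,1,0],"rot": [0,0,0]},{"fingers": 0,"slide": [-0.1,1,0],"rot": [0,0,0]},{"fingers": 0,"slide": [-0.1,1,0],"rot": [0,0,0]}])

```text
t: 4.8
tool_pos: [0.4479, 0.0382, 0.3136]
ee_rot: [3.11, 0.445, -0.0]
contact_force: [0.1, -0.4, 0.1]
width: 0.088
grip_force: 0.0
```

Request:
play_rows(motion=[{"fingers": 0,"slide": [-0.1,1,-0.2],"rot": [0,0,0]},{"fingers": 0,"slide": [-0.1,1,-0.2],"rot": [0,0,0]},{"fingers": 0,"slide": [-0.1,1,-0.2],"rot": [0,0,0]},{"fingers": 0,"slide": [-0.1,1,-0.2],"rot": [0,0,0]},{"fingers": 0,"slide": [-0.1,1,-0.2],"rot": [0,0,0]},{"fingers": 0,"slide": [-0.1,1,-0.2],"rot": [0,0,0]},{"fingers": 0,"slide": [-0.1,1,-0.2],"rot": [0,0,0]},{"fingers": 0,"slide": [-0.1,1,-0.2],"rot": [0,0,0]},{"fingers": 0,"slide": [-0.1,1,-0.2],"rot": [0,0,0]},{"fingers": 0,"slide": [0,0,0],"rot": [0,0,0]}])

```text
t: 5.8
tool_pos: [0.4297, 0.219, 0.277]
ee_rot: [-3.109, -0.449, 0.002]
contact_force: [-0.3, -0.9, -0.1]
width: 0.0882
grip_force: 0.0
```

```bash
python3 - <<'E'
from h import *
s=r.get_state(); print(s['t'],s['tool_pos'],s['ee_rot'],s['joint_positions'])
w=r.get_image('wrist');save('w3.png',cv2.resize(w[:300],(800,429)));np.save('w3.npy',w)
for q in ['steel_mass','steel_mouth']:
    print(q,[(x,proj('wrist',x[1],s).round().tolist()) for x in find('wrist',q,s)])
m=r.outline_of('wrist','steel_mass')
print([(d['score'],d['mask'].sum(),np.argwhere(d['mask']).mean(0)[::-1]) for d in m])
np.save('m3.npy',np.array([d['mask'] for d in m]))
import json; json.dump({k:np.array(s[k]).tolist() for k in('tool_pos','ee_rot')},open('s3.json','w'))
E
```

```text
5.8 [0.42971171 0.21898655 0.27695547] [-3.10907910e+00 -4.49108721e-01  2.08317005e-03] [ 2.24329660e-01 -6.30166054e-02  1.78557812e+00  3.53630126e-04
  1.42033345e+00  1.50815593e+00]
steel_mass [((0.66, [0.5214, 0.3019, 0.0191]), [228.0, 82.0]), ((0.64, [0.6524, 0.1277, 0.0174]), [411.0, 8.0])]
steel_mouth [((0.73, [0.6538, 0.1309, 0.0113]), [406.0, 7.0]), ((0.66, [0.518, 0.2987, 0.0167]), [230.0, 86.0]), ((0.53, [0.6767, 0.0453, 0.0216]), [491.0, 6.0])]
[(0.8, np.int64(1673), array([229.96592947,  83.76569038])), (0.74, np.int64(475), array([407.12842105,   5.53894737]))]
```

View pics/w3.png

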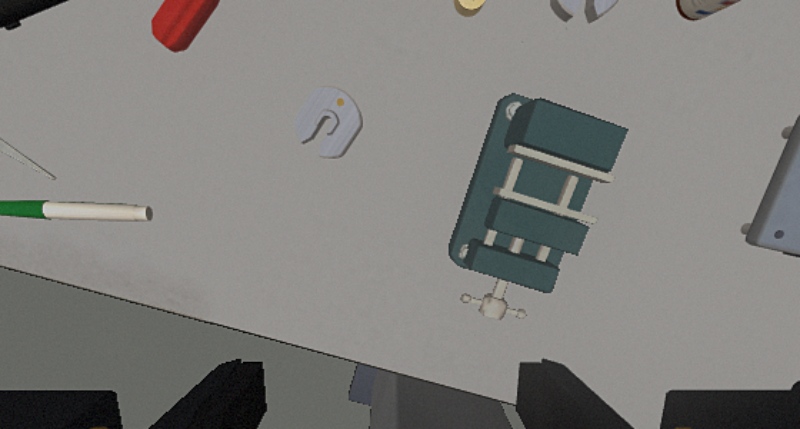

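The picture shows the steel mass at (330,122) in the view (230,84 raw), slot mouth toward the lower left, with the vise clear to the right. I'll fit its pose with a rendered outline.

```bash
cat > fit.py <<'E'
from h import *
from scipy.optimize import minimize
def outline(n=40):
    # disc with flats y=±24, slot along +x 9.6 wide flaring to 18 over last 9
    a=np.arcsin(9/28); th=np.linspace(a,2*np.pi-a,160)
    P=np.c_[28*np.cos(th),np.clip(28*np.sin(th),-24,24)]
    e=np.linspace(-np.pi/2,-3*np.pi/2,n); S=np.c_[4.8*np.cos(e),4.8*np.sin(e)]
    return np.vstack([P,[[19,-4.8]],S,[[19,4.8]]])/1000
O=outline()
def render(pose,z0,s,cam='wrist',h=.018,k=4):
    x,y,a=pose; c,sn=np.cos(a),np.sin(a); img=np.zeros((420*k,560*k),np.uint8)
    p,M=T(cam,s); Mi=np.linalg.inv(M)
    for z in np.linspace(z0,z0+h,5):
        W=np.c_[x+c*O[:,0]-sn*O[:,1],y+sn*O[:,0]+c*O[:,1],np.full(len(O),z),np.ones(len(O))]@Mi.T
        uv=np.c_[p['fx']*W[:,0]/W[:,2]+p['cx'],p['fy']*W[:,1]/W[:,2]+p['cy']]
        cv2.fillPoly(img,[np.round((uv+.5)*k-.5).astype(np.int32)],255)
    return cv2.resize(img,(560,420),interpolation=cv2.INTER_AREA)/255.
def fit(mask,xy,z0,s,w=None,cam='wrist',h=.018):
    m=mask.astype(float); w=np.ones_like(m) if w is None else w
    f=lambda q:(w*(render((q[0]/1000,q[1]/1000,q[2]/20),z0,s,cam,h)-m)**2).sum()
    best=None
    for a in np.arange(0,2*np.pi,np.pi/6):
        q0=np.array([xy[0]*1000,xy[1]*1000,a*20]); v=f(q0)
        if best is None or v<best[0]: best=(v,q0)
    q=best[1]
    for st in (6,2):
        r_=minimize(f,q,method='Nelder-Mead',options=dict(initial_simplex=np.vstack([q,q+[st,0,0],q+[0,st,0],q+[0,0,st]]),xatol=.02,fatol=.05,maxiter=150)); q=r_.x
    return np.array([q[0]/1000,q[1]/1000,q[2]/20]),r_.fun,m.sum()
E
cat > go.py <<'E'
from fit import *; import json
s=json.load(open('s3.json')); w=np.load('w3.npy').astype(int); m=np.load('m3.npy')[0]
# colour model: bluish vs table within neighbourhood
d=cv2.GaussianBlur((w[:,:,2]-w[:,:,0]).astype(np.float32),(0,0),.8)
roi=cv2.dilate(m.astype(np.uint8),np.ones((15,15)))>0
print('in',np.percentile(d[m],[10,50,90]),'out',np.percentile(d[roi&~cv2.dilate(m.astype(np.uint8),np.ones((5,5))).astype(bool)],[10,50,90]))
t=(np.median(d[m])+np.median(d[roi&~m]))/2
m2=(d>t)&roi
for mm in (m,m2): print(fit(mm,back('wrist',(230,84),.018,s)[:2],0,s))
E
python3 go.py
```

```text
in [-5.29242449  7.76042891  8.8147871 ] out [-5.39518156 -4.86403847 -4.30119295]
(array([0.51788426, 0.30053756, 2.79612127]), np.float64(42.595617070357555), np.float64(1673.0))
(array([0.51679348, 0.30174427, 2.7634259 ]), np.float64(395.05897731641676), np.float64(1245.0))
```

The fit is good (2.5 % residual): steel centre (0.518, 0.3005), slot yaw 2.796. The tool has to turn −0.633 rad so that the fingers close across the flats.

Request:
play_rows(motion=[{"fingers": 0,"slide": [0.55,0.51,-0.8],"rot": [0,0,-0.528]},{"fingers": 0,"slide": [0.55,0.51,-0.8],"rot": [0,0,-0.528]},{"fingers": 0,"slide": [0.55,0.51,-0.8],"rot": [0,0,-0.528]},{"fingers": 0,"slide": [0.55,0.51,-0.8],"rot": [0,0,-0.528]},{"fingers": 0,"slide": [0.55,0.51,-1],"rot": [0,0,-0.528]},{"fingers": 0,"slide": [0.55,0.51,-1],"rot": [0,0,-0.528]},{"fingers": 0,"slide": [0.55,0.51,-1],"rot": [0,0,-0.528]},{"fingers": 0,"slide": [0.55,0.51,-1],"rot": [0,0,-0.528]},{"fingers": 0,"slide": [0,0,-1],"rot": [0,0,0]},{"fingers": 0,"slide": [0,0,0],"rot": [0,0,0]}])

```text
t: 7.0
tool_pos: [0.5167, 0.2982, 0.1107]
ee_rot: [3.091, -0.545, -0.008]
contact_force: [0.5, -0.7, -1.2]
width: 0.0884
grip_force: 0.0
```

```bash
cat > held.py <<'E'
from fit import *
s=r.get_state(); print(s['t'],s['tool_pos'],s['ee_rot'],s['contact_force'])
Rm=R.from_rotvec(s['ee_rot']).as_matrix(); psi=np.arctan2(Rm[1,0],Rm[0,0]); print('psi',psi,'tiltz',Rm[:,2])
w=r.get_image('wrist');np.save('w4.npy',w)
m=r.outline_of('wrist','steel_mass'); print([(d['score'],d['mask'].sum(),np.argwhere(d['mask']).mean(0)[::-1]) for d in m])
E
cat >> held.py <<'E'
import sys
z0=float(sys.argv[1]) if len(sys.argv)>1 else 0
if m:
    mm=max(m,key=lambda d:d['mask'].sum())['mask']; q,e,n=fit(mm,s['tool_pos'][:2],z0,s)
    d=q[:2]-s['tool_pos'][:2]; c,sn=np.cos(psi),np.sin(psi)
    print('pose',q,'resid',e,n,'in tool: along',c*d[0]+sn*d[1],'side',-sn*d[0]+c*d[1],'yaw-psi',q[2]-psi)
    o=w.copy(); rr=(render(q,z0,s)>.5).astype(np.uint8); cs,_=cv2.findContours(rr,0,1); cv2.drawContours(o,cs,-1,(255,0,0),1)
    save(sys.argv[2] if len(sys.argv)>2 else 'held.png',cv2.resize(o[150:400,100:450],(800,571)))
E
python3 held.py 0 held1.png
```

```text
7.0 [0.51671127 0.29824355 0.11069434] [ 3.09100367 -0.54466273 -0.00774439] [ 0.45395966 -0.73422198 -1.16261424]
psi -0.34884523692556574 tiltz [-0.00537347 -0.00205773 -0.99998345]
[(0.7, np.int64(3397), array([269.44627613, 206.97615543]))]
pose [0.5181742  0.30025514 2.78893794] resid 78.11687812379853 3397.0 in tool: along 0.0006872226664123348 side 0.002390474269281966 yaw-psi 3.1377831787585495
```

Request:
play_rows(motion=[{"fingers": 0,"slide": [0.075,0.1,-0.8],"rot": [0,0,0]},{"fingers": 0,"slide": [0,0,-1],"rot": [0,0,0]},{"fingers": 0,"slide": [0,0,-1],"rot": [0,0,0]},{"fingers": 0,"slide": [0,0,-1],"rot": [0,0,0]},{"fingers": 0,"slide": [0,0,-0.7],"rot": [0,0,0]},{"fingers": 0,"slide": [0,0,-0.4],"rot": [0,0,0]},{"fingers": 0,"slide": [0,0,-0.15],"rot": [0,0,0]},{"fingers": 0,"slide": [0,0,0],"rot": [0,0,0]}])

```text
t: 7.9
tool_pos: [0.5199, 0.302, 0.0129]
ee_rot: [-3.094, 0.544, -0.0]
contact_force: [0.0, -0.4, -0.3]
width: 0.0888
grip_force: 0.0
```

Request:
play_rows(motion=[{"fingers": 0,"slide": [0,0,0],"rot": [0,0,0]},{"fingers": 0,"slide": [0,0,0],"rot": [0,0,0]}])

```text
t: 8.1
tool_pos: [0.5203, 0.3022, 0.0136]
ee_rot: [-3.093, 0.543, -0.002]
contact_force: [0.4, -0.6, -0.1]
width: 0.0882
grip_force: 0.0
```

```bash
python3 -c "
from h import *
for i in range(5): s=r.get_state(); print(s['t'],s['tool_pos'],s['contact_force'])
s=r.get_state();r.get_image('side'); s=r.get_state(); print(s['t'],s['tool_pos'],s['contact_force'])"
```

```text
8.1 [0.5203138  0.30217833 0.01363334] [ 0.36553187 -0.58406369 -0.06479002]
8.1 [0.5203138  0.30217833 0.01363334] [ 0.36553187 -0.58406369 -0.06479002]
8.1 [0.5203138  0.30217833 0.01363334] [ 0.36553187 -0.58406369 -0.06479002]
8.1 [0.5203138  0.30217833 0.01363334] [ 0.36553187 -0.58406369 -0.06479002]
8.1 [0.5203138  0.30217833 0.01363334] [ 0.36553187 -0.58406369 -0.06479002]
8.15 [0.52020905 0.30214044 0.01353779] [-0.77432041 -0.10890278  0.34908005]
```

Request:
play_rows(motion=[{"fingers": 0,"slide": [-0.1,-0.1,-0.3],"rot": [0,0,0]},{"fingers": 0,"slide": [0,0,-0.2],"rot": [0,0,0]},{"fingers": 0.3,"slide": [0,0,0],"rot": [0,0,0]},{"fingers": 0.6,"slide": [0,0,0],"rot": [0,0,0]},{"fingers": 1,"slide": [0,0,0],"rot": [0,0,0]},{"fingers": 1,"slide": [0,0,0],"rot": [0,0,0]},{"fingers": 1,"slide": [0,0,0],"rot": [0,0,0]},{"fingers": 1,"slide": [0,0,0],"rot": [0,0,0]}], grip_force=40)

```text
t: 8.95
tool_pos: [0.5178, 0.3, 0.0029]
ee_rot: [-3.094, 0.544, -0.0]
contact_force: [-0.1, 0.9, 0.5]
width: 0.0477
grip_force: 40.0
```

Width 47.7 mm, so it is gripped on the flats with the TCP 2.9 mm above the underside. Now lifting and checking.

Request:
play_rows(motion=[{"fingers": 1,"slide": [0,0,0.5],"rot": [0,0,0]},{"fingers": 1,"slide": [0,0,1],"rot": [0,0,0]},{"fingers": 1,"slide": [0,0,1],"rot": [0,0,0]},{"fingers": 1,"slide": [0,0,1],"rot": [0,0,0]},{"fingers": 1,"slide": [0,0,1],"rot": [0,0,0]},{"fingers": 1,"slide": [0,0,1],"rot": [0,0,0]},{"fingers": 1,"slide": [0,0,1],"rot": [0,0,0]},{"fingers": 1,"slide": [0,0,1],"rot": [0,0,0]},{"fingers": 1,"slide": [0,0,1],"rot": [0,0,0]},{"fingers": 1,"slide": [0,0,0.5],"rot": [0,0,0]}])

```text
t: 9.95
tool_pos: [0.5182, 0.3002, 0.1851]
ee_rot: [-3.093, 0.543, -0.004]
contact_force: [1.1, -0.5, -2.4]
width: 0.0477
grip_force: 40.0
```

```bash
python3 held.py 0.18 held2.png
cat > knob.py <<'E'
from h import *
# s of w2
s=dict(tool_pos=[0.46899407,-0.16161374,0.31411678],ee_rot=[3.10908726,.447627016,.00131684717])
w=np.load('w2.npy').astype(int)
def blob(w,c,rad,th=60):
    g=w.max(2); m=np.zeros(g.shape,np.uint8); m[c[1]-rad:c[1]+rad,c[0]-rad:c[0]+rad]=(g[c[1]-rad:c[1]+rad,c[0]-rad:c[0]+rad]<th)
    n,l,st,ce=cv2.connectedComponentsWithStats(m); i=1+np.argmax(st[1:,4]); return ce[i],st[i]
a,sa=blob(w,(270,66),14); b,sb=blob(r.get_image('side').astype(int),(278,263),10); print(a,sa,b,sb)
def ray(c,uv,s):
    p,M=T(c,s); d=M[:3,:3]@np.array([(uv[0]-p['cx'])/p['fx'],(uv[1]-p['cy'])/p['fy'],1]); return M[:3,3],d/np.linalg.norm(d)
o1,d1=ray('wrist',a,s);o2,d2=ray('side',b,None)
t=np.linalg.lstsq(np.c_[d1,-d2],o2-o1,rcond=None)[0]; P1=o1+d1*t[0];P2=o2+d2*t[1]; print('knob mid',P1,P2,'foot z~',(P1+P2)[2]/2-.0685)
E
python3 knob.py
```

```text
9.95 [0.5182209  0.30015437 0.18508795] [-3.09293706  0.54328327 -0.00369509] [ 1.11385094 -0.48804764 -2.44224472]
psi -0.3477598975072165 tiltz [ 2.54297842e-03  8.74501030e-04 -9.99996384e-01]
[(0.94, np.int64(1262), array([ 13.66402536, 117.32488114])), (0.87, np.int64(9023), array([273.48875097, 264.84461931]))]
pose [0.5178259  0.299767   2.77262376] resid 1001.3764859669358 9023.0 in tool: along -0.00023934524137962882 side -0.0004987962801756363 yaw-psi 3.120383658421214
[269.93625498  64.53784861] [262  55  17  20 251] [278.32352941 262.94117647] [275 260   7   7  34]
knob mid [ 0.58439563 -0.1244157   0.1188225 ] [ 0.58515557 -0.12434898  0.11892883] foot z~ 0.05037566875241964
```

View pics/held2.png

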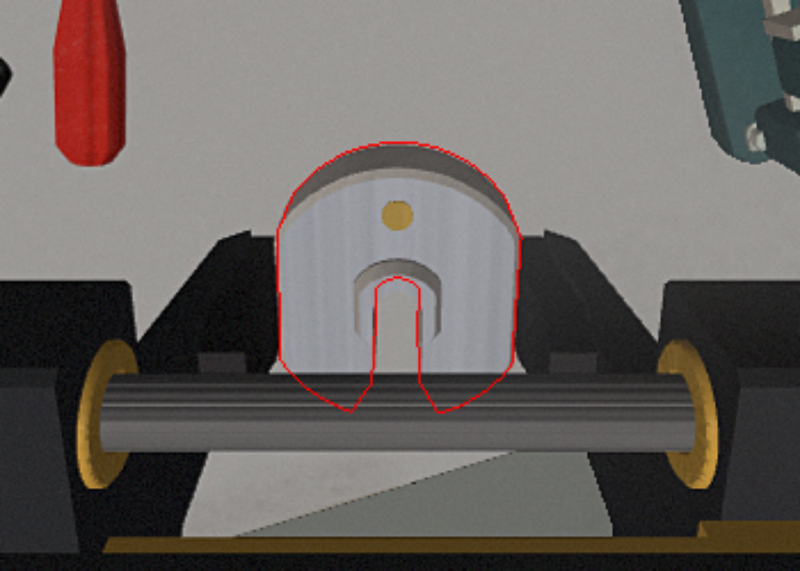

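The mass is held straight and centred on the TCP to under 1 mm, with its slot toward −x. The stem axis comes out at (0.585, −0.124), foot z ≈ 0.050, and the two rays agree to 0.8 mm. Next is the brass slot's yaw, from the earlier picture.

```bash
python3 - <<'E'
from fit import *
s=dict(tool_pos=[0.46899407,-0.16161374,0.31411678],ee_rot=[3.10908726,.447627016,.00131684717])
w=np.load('w2.npy').astype(int)
m=(w[:,:,0]-w[:,:,2]>50); m[:, :200]=0; m[:,330:]=0; m[150:]=0
n,l,st,ce=cv2.connectedComponentsWithStats(m.astype(np.uint8)); i=1+np.argmax(st[1:,4]); m=l==i; print(st[i],ce[i])
wt=np.ones(m.shape); wt[52:84,260:281]=0  # knob and stem
for a in (0,):
  print(fit(m,(.585,-.125),.050,s,wt))
E
```

```text
[ 247   45   46   54 1481] [270.35989196  74.3160027 ]
(array([ 0.58432047, -0.12389891,  0.5001919 ]), np.float64(79.50074586697424), np.float64(1481.0))
```

Request:
play_rows(motion=[{"fingers": 1,"slide": [0.3,-0.8,0],"rot": [0,0,0.25]},{"fingers": 1,"slide": [0.35,-1,0],"rot": [0,0,0.25]},{"fingers": 1,"slide": [0.35,-1,0],"rot": [0,0,0.25]},{"fingers": 1,"slide": [0.35,-1,0],"rot": [0,0,0.25]},{"fingers": 1,"slide": [0.35,-1,0],"rot": [0,0,0.25]},{"fingers": 1,"slide": [0.35,-1,0],"rot": [0,0,0.25]},{"fingers": 1,"slide": [0.35,-1,0],"rot": [0,0,0.25]},{"fingers": 1,"slide": [0.35,-1,0],"rot": [0,0,0.25]},{"fingers": 1,"slide": [0.35,-1,0],"rot": [0,0,0.25]},{"fingers": 1,"slide": [0.35,-1,0],"rot": [0,0,0.25]}])

```text
t: 11.1
tool_pos: [0.5858, 0.1031, 0.1808]
ee_rot: [-3.141, -0.045, 0.005]
contact_force: [-0.1, 0.1, -2.0]
width: 0.0477
grip_force: 40.0
```

Request:
play_rows(motion=[{"fingers": 1,"slide": [0.35,-1,0],"rot": [0,0,0.3]},{"fingers": 1,"slide": [0.35,-1,0],"rot": [0,0,0.3]},{"fingers": 1,"slide": [0.35,-1,0],"rot": [0,0,0.3]},{"fingers": 1,"slide": [0.35,-1,0],"rot": [0,0,0.3]},{"fingers": 1,"slide": [0.35,-1,0],"rot": [0,0,0.3]},{"fingers": 1,"slide": [0.35,-1,0],"rot": [0,0,0.3]},{"fingers": 1,"slide": [0.35,-1,0],"rot": [0,0,0.3]},{"fingers": 1,"slide": [0.35,-1,0],"rot": [0,0,0.3]},{"fingers": 1,"slide": [0.35,-1,0],"rot": [0,0,0.3]},{"fingers": 1,"slide": [0.2,-0.6,0],"rot": [0,0,0.1]}])

```text
t: 12.1
tool_pos: [0.653, -0.0895, 0.1806]
ee_rot: [-3.062, -0.697, 0.004]
contact_force: [0.5, 0.0, -2.7]
width: 0.0477
grip_force: 40.0
```

Request:
play_rows(motion=[{"fingers": 1,"slide": [0,0,0],"rot": [0,0,0]},{"fingers": 1,"slide": [0,0,0],"rot": [0,0,0]},{"fingers": 1,"slide": [0,0,0],"rot": [0,0,0]}])

```text
t: 12.4
tool_pos: [0.653, -0.0871, 0.1818]
ee_rot: [-3.062, -0.697, 0.002]
contact_force: [0.5, 0.9, -2.4]
width: 0.0477
grip_force: 40.0
```

```bash
python3 - <<'E'
from h import *
s=r.get_state(); print(s['t'],s['tool_pos'],s['contact_force'])
M=R.from_rotvec(s['ee_rot']).as_matrix(); print('psi',np.arctan2(M[1,0],M[0,0]),M[:,2],s['joint_positions'])
w=r.get_image('wrist'); np.save('w5.npy',w); b=r.get_image('side'); np.save('b5.npy',b)
save('w5.png',np.vstack([cv2.resize(w,(560,420))[150:400],cv2.resize(b[150:320,200:430],(560,340))[:340]]))
E
```

```text
12.4 [ 0.65299008 -0.08706435  0.18184082] [ 0.48705017  0.89197366 -2.39075467]
psi 0.4475053873510544 [-1.53094065e-03  7.90308642e-04 -9.99998516e-01] [-3.12470686e-01  4.14192883e-01  1.42998065e+00  2.92126671e-04
  1.29911889e+00  8.10742336e-01]
```

View pics/w5.png

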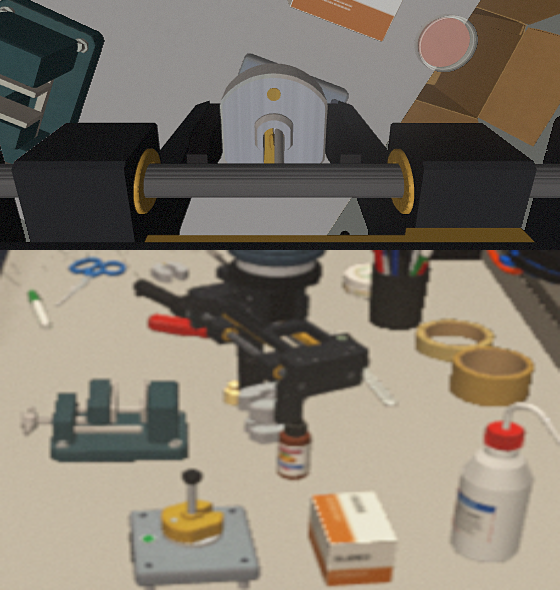

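The wrist view shows the stem in the slot gap, a little right of the slot's centre (275–283 against 265–285). The side view shows a clear way down past the bottle and the box. By calculation the stem is 4 mm to the right, so I'll correct that and descend to slide-in height.

Request:
play_rows(motion=[{"fingers": 1,"slide": [0.09,-0.18,-0.5],"rot": [0,0,0]},{"fingers": 1,"slide": [0,0,-1],"rot": [0,0,0]},{"fingers": 1,"slide": [0,0,-1],"rot": [0,0,0]},{"fingers": 1,"slide": [0,0,-1],"rot": [0,0,0]},{"fingers": 1,"slide": [0,0,-0.8],"rot": [0,0,0]},{"fingers": 1,"slide": [0,0,-0.5],"rot": [0,0,0]},{"fingers": 1,"slide": [0,0,-0.1],"rot": [0,0,0]},{"fingers": 1,"slide": [0,0,0],"rot": [0,0,0]},{"fingers": 1,"slide": [0,0,0],"rot": [0,0,0]},{"fingers": 1,"slide": [0,0,0],"rot": [0,0,0]}])

```text
t: 13.5
tool_pos: [0.6562, -0.0919, 0.0859]
ee_rot: [3.062, 0.696, 0.003]
contact_force: [-0.4, -0.6, -2.3]
width: 0.0478
grip_force: 40.0
```

```bash
cat > rel.py <<'E'
from h import *
s=r.get_state(); print(s['t'],s['tool_pos'],s['contact_force'],s['width'])
M=R.from_rotvec(s['ee_rot']).as_matrix(); psi=np.arctan2(M[1,0],M[0,0]); d=np.array([.5848,-.1244])-s['tool_pos'][:2]
print('psi',psi,'along',np.cos(psi)*d[0]+np.sin(psi)*d[1],'side',-np.sin(psi)*d[0]+np.cos(psi)*d[1])
E
python3 rel.py; python3 - <<'E'
from h import *
w=r.get_image('wrist');np.save('w6.npy',w); b=r.get_image('side')
save('w6.png',np.vstack([cv2.resize(w[220:330,200:350],(600,440),interpolation=cv2.INTER_CUBIC)[:300],cv2.resize(b[240:320,240:400],(600,300),interpolation=cv2.INTER_CUBIC)]))
E
```

```text
13.5 [ 0.65623482 -0.09193569  0.0859425 ] [-0.37771156 -0.57490821 -2.34926922] 0.04775485332376842
psi 0.44724222015530307 along -0.07844891098209204 side 0.001622950739065241
```

View pics/w6.png

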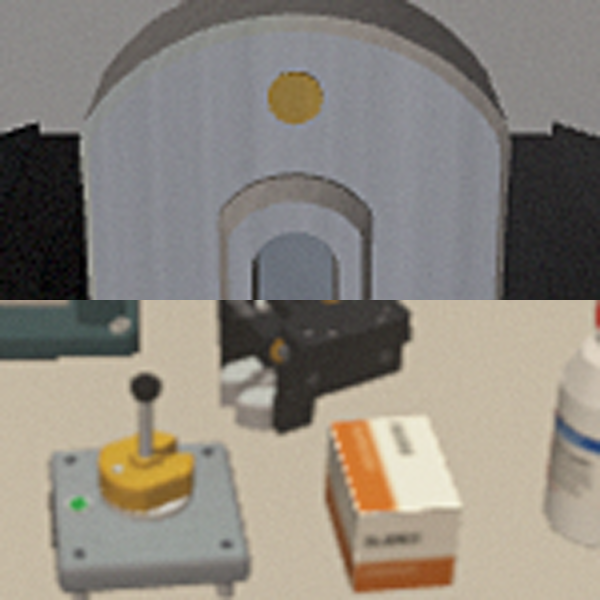

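The wrist crop shows only stand top in the slot gap. The side crop shows the mass level to the right of the stem, between knob and boss height, with the brass slot open to the right. I'll correct 1.6 mm sideways and advance 45 mm, still short of the stem.

Request:
play_rows(motion=[{"fingers": 1,"slide": [-0.4,-0.18,0],"rot": [0,0,0]},{"fingers": 1,"slide": [-0.5,-0.22,0],"rot": [0,0,0]},{"fingers": 1,"slide": [-0.5,-0.22,0],"rot": [0,0,0]},{"fingers": 1,"slide": [-0.4,-0.18,0],"rot": [0,0,0]},{"fingers": 1,"slide": [-0.26,-0.1,0],"rot": [0,0,0]},{"fingers": 1,"slide": [0,0,0],"rot": [0,0,0]},{"fingers": 1,"slide": [0,0,0],"rot": [0,0,0]},{"fingers": 1,"slide": [0,0,0],"rot": [0,0,0]}])

```text
t: 14.4
tool_pos: [0.6146, -0.1097, 0.0849]
ee_rot: [3.063, 0.697, 0.001]
contact_force: [1.3, 0.7, -2.6]
width: 0.0473
grip_force: 40.0
```

```bash
python3 rel.py; python3 - <<'E'
from h import *
s=r.get_state(); w=r.get_image('wrist').astype(int); np.save('w7.npy',w)
# knob is now under/near gripper bar; report predicted pixel
for z in (.1125,.125): print(z,proj('wrist',[.5848,-.1244,z],s))
b=r.get_image('side'); np.save('b7.npy',b)
print('tcp side',proj('side',s['tool_pos']),'knob',proj('side',[.5848,-.1244,.1189]))
E
```

```text
14.4 [ 0.6145795  -0.10965423  0.08485502] [ 1.26453342  0.66179425 -2.61110338] 0.047273512691261885
psi 0.4473149587899421 along -0.03322777787297154 side -0.0004139465076162738
0.1125 [275.12900326 364.11661187]
0.125 [275.25776585 386.62502182]
tcp side [291.72445172 271.39506319] knob [278.1561838  262.96839725]
```

```bash
python3 - <<'E'
import numpy as np,cv2
w=np.load('w7.npy').max(2)
for v in range(346,386,4): print(v,''.join('#' if x<45 else ('+' if x<90 else '.') for x in w[v,225:325]))
E
```

```text
346 ++++++++++++++++++++++++++++++++++++++++++++++++++++++++++++++++++++++++++++++++++++++++++++++++++++
350 .........................................+.........+++++++....................++++++++++..........+.
354 ....................................................+++++++.....................++++++..........+...
358 .......................................+####################..................................+.....
362 ...................................###############################+.................................
366 ...............................+####################################+...............................
370 ..............................########################################+.............................
374 ..............................#########################################.............................
378 .............................+#########################################+............................
382 .............................##########################################.............................
```

The knob's centre column is 275.2, matching the 275.2 predicted, so the alignment holds. I'll slide in slowly.

Request:
play_rows(motion=[{"fingers": 1,"slide": [-0.16,-0.1,0],"rot": [0,0,0]},{"fingers": 1,"slide": [-0.16,-0.08,0],"rot": [0,0,0]},{"fingers": 1,"slide": [-0.16,-0.08,0],"rot": [0,0,0]},{"fingers": 1,"slide": [-0.16,-0.08,0],"rot": [0,0,0]},{"fingers": 1,"slide": [-0.16,-0.08,0],"rot": [0,0,0]},{"fingers": 1,"slide": [-0.16,-0.08,0],"rot": [0,0,0]},{"fingers": 1,"slide": [0,0,0],"rot": [0,0,0]},{"fingers": 1,"slide": [0,0,0],"rot": [0,0,0]}])

```text
t: 15.3
tool_pos: [0.595, -0.1198, 0.0848]
ee_rot: [3.063, 0.696, 0.0]
contact_force: [0.8, -1.2, -2.6]
width: 0.0478
grip_force: 40.0
```

```bash
python3 rel.py
```

```text
15.3 [ 0.59502744 -0.11979333  0.08479513] [ 0.78532654 -1.20022764 -2.59896619] 0.04781488434099939
psi 0.44693304955922775 along -0.011213881755769123 side 0.00026613540750325404
```

Request:
play_rows(motion=[{"fingers": 1,"slide": [-0.13,-0.06,0],"rot": [0,0,0]},{"fingers": 1,"slide": [-0.13,-0.06,0],"rot": [0,0,0]},{"fingers": 1,"slide": [-0.12,-0.06,0],"rot": [0,0,0]},{"fingers": 1,"slide": [-0.1,-0.05,0],"rot": [0,0,0]},{"fingers": 1,"slide": [0,0,0],"rot": [0,0,0]},{"fingers": 1,"slide": [0,0,0],"rot": [0,0,0]}])

```text
t: 15.9
tool_pos: [0.5854, -0.1244, 0.0848]
ee_rot: [3.063, 0.696, 0.0]
contact_force: [-0.5, 0.3, -2.3]
width: 0.0478
grip_force: 40.0
```

```bash
python3 rel.py
```

```text
15.9 [ 0.58542087 -0.1243796   0.08477608] [-0.49400324  0.29618803 -2.30444325] 0.04775167563289706
psi 0.44698016202673524 along -0.0005686931225340646 side 0.00024997001494871465
```

Request:
play_rows(motion=[{"fingers": 1,"slide": [0,0,-0.1],"rot": [0,0,0]},{"fingers": 1,"slide": [0,0,-0.1],"rot": [0,0,0]},{"fingers": 1,"slide": [0,0,-0.1],"rot": [0,0,0]},{"fingers": 1,"slide": [0,0,-0.1],"rot": [0,0,0]},{"fingers": 1,"slide": [0,0,0],"rot": [0,0,0]}])

```text
t: 16.4
tool_pos: [0.5851, -0.1241, 0.0762]
ee_rot: [-3.063, -0.697, 0.001]
contact_force: [0.1, 0.2, -3.2]
width: 0.0477
grip_force: 40.0
```

Request:
play_rows(motion=[{"fingers": 1,"slide": [0,0,-0.05],"rot": [0,0,0]},{"fingers": 1,"slide": [0,0,-0.05],"rot": [0,0,0]},{"fingers": 1,"slide": [0,0,0],"rot": [0,0,0]}])

```text
t: 16.7
tool_pos: [0.5853, -0.1242, 0.0746]
ee_rot: [-3.063, -0.697, 0.0]
contact_force: [-0.2, 0.3, -3.2]
width: 0.0478
grip_force: 40.0
```

Request:
play_rows(motion=[{"fingers": 1,"slide": [0,0,-0.05],"rot": [0,0,0]},{"fingers": 1,"slide": [0,0,0],"rot": [0,0,0]}])

```text
t: 16.9
tool_pos: [0.5854, -0.1243, 0.0736]
ee_rot: [-3.063, -0.697, 0.0]
contact_force: [-0.2, 0.1, -2.8]
width: 0.0481
grip_force: 40.0
```

Request:
play_rows(motion=[{"fingers": 1,"slide": [0,0,-0.05],"rot": [0,0,0]},{"fingers": 1,"slide": [0,0,0],"rot": [0,0,0]}])

```text
t: 17.1
tool_pos: [0.5853, -0.1242, 0.0726]
ee_rot: [-3.063, -0.697, 0.0]
contact_force: [0.1, 0.0, -2.8]
width: 0.0474
grip_force: 40.0
```

Request:
play_rows(motion=[{"fingers": 1,"slide": [0,0,-0.04],"rot": [0,0,0]},{"fingers": 1,"slide": [0,0,0],"rot": [0,0,0]}])

```text
t: 17.3
tool_pos: [0.5854, -0.1243, 0.0718]
ee_rot: [-3.063, -0.697, 0.0]
contact_force: [-0.0, 0.3, -2.7]
width: 0.0479
grip_force: 40.0
```

Request:
play_rows(motion=[{"fingers": 1,"slide": [0,0,-0.04],"rot": [0,0,0]},{"fingers": 1,"slide": [0,0,0],"rot": [0,0,0]}])

```text
t: 17.5
tool_pos: [0.5855, -0.1243, 0.0717]
ee_rot: [3.063, 0.697, 0.0]
contact_force: [-3.3, 0.7, 3.4]
width: 0.0479
grip_force: 40.0
```

Request:
play_rows(motion=[{"fingers": 1,"slide": [0,0,-0.03],"rot": [0,0,0]},{"fingers": 1,"slide": [0,0,0],"rot": [0,0,0]}])

```text
t: 17.7
tool_pos: [0.5855, -0.1243, 0.0715]
ee_rot: [3.063, 0.697, 0.0]
contact_force: [-5.8, 1.9, 6.0]
width: 0.0475
grip_force: 40.0
```

Contact at TCP z 0.0717, with a lateral force toward −x, +y, so the boss is riding on the recess taper. I'll lift slightly, ease in that direction and lower again.

Request:
play_rows(motion=[{"fingers": 1,"slide": [0,0,0.06],"rot": [0,0,0]},{"fingers": 1,"slide": [-0.05,0.01,0],"rot": [0,0,0]},{"fingers": 1,"slide": [0,0,0],"rot": [0,0,0]}])

```text
t: 18.0
tool_pos: [0.5845, -0.1241, 0.0716]
ee_rot: [3.063, 0.697, 0.0]
contact_force: [-0.1, 0.4, -0.4]
width: 0.0475
grip_force: 40.0
```

Request:
play_rows(motion=[{"fingers": 1,"slide": [0,0,-0.04],"rot": [0,0,0]},{"fingers": 1,"slide": [0,0,0],"rot": [0,0,0]}])

```text
t: 18.2
tool_pos: [0.5846, -0.1242, 0.0716]
ee_rot: [3.063, 0.697, 0.0]
contact_force: [-3.6, 0.2, 4.9]
width: 0.0481
grip_force: 40.0
```

Request:
play_rows(motion=[{"fingers": 1,"slide": [0,0,-0.03],"rot": [0,0,0]},{"fingers": 1,"slide": [0,0,0],"rot": [0,0,0]}])

```text
t: 18.4
tool_pos: [0.5846, -0.1242, 0.0713]
ee_rot: [3.063, 0.697, 0.0]
contact_force: [-4.7, 1.0, 7.2]
width: 0.0478
grip_force: 40.0
```

The lateral force persists. I'll lift clear and probe inward along the slot, to find true home by touching the stem with the slot end.

Request:
play_rows(motion=[{"fingers": 1,"slide": [0,0,0.1],"rot": [0,0,0]},{"fingers": 1,"slide": [0,0,0.1],"rot": [0,0,0]},{"fingers": 1,"slide": [0,0,0],"rot": [0,0,0]},{"fingers": 1,"slide": [0,0,0],"rot": [0,0,0]}])

```text
t: 18.8
tool_pos: [0.5843, -0.124, 0.074]
ee_rot: [-3.063, -0.697, 0.0]
contact_force: [0.1, -0.6, -3.1]
width: 0.0473
grip_force: 40.0
```

Request:
play_rows(motion=[{"fingers": 1,"slide": [-0.045,-0.022,0],"rot": [0,0,0]},{"fingers": 1,"slide": [0,0,0],"rot": [0,0,0]}])

```text
t: 19.0
tool_pos: [0.5836, -0.1246, 0.0742]
ee_rot: [3.063, 0.696, 0.0]
contact_force: [0.3, 0.2, -2.4]
width: 0.0476
grip_force: 40.0
```

Request:
play_rows(motion=[{"fingers": 1,"slide": [-0.045,-0.022,0],"rot": [0,0,0]},{"fingers": 1,"slide": [0,0,0],"rot": [0,0,0]}])

```text
t: 19.2
tool_pos: [0.5835, -0.1248, 0.0744]
ee_rot: [3.063, 0.696, 0.003]
contact_force: [4.6, 2.1, -4.9]
width: 0.048
grip_force: 40.0
```

Stem contact gives true home at TCP ≈ (0.5842, −0.1244), so the second lowering was already within 0.5 mm. The lateral force lay exactly along the arm's radial direction, which makes it arm-compliance coupling: the mass was nested flat at z 0.0716. I'll back off to home and lower, adding a radial command to cancel the coupling.

Request:
play_rows(motion=[{"fingers": 1,"slide": [0.05,0.03,0],"rot": [0,0,0]},{"fingers": 1,"slide": [0,0,0],"rot": [0,0,0]},{"fingers": 1,"slide": [0,0,0],"rot": [0,0,0]}])

```text
t: 19.5
tool_pos: [0.5837, -0.1244, 0.0744]
ee_rot: [3.063, 0.697, 0.0]
contact_force: [1.7, 1.1, -2.6]
width: 0.0475
grip_force: 40.0
```

Request:
play_rows(motion=[{"fingers": 1,"slide": [0,0,-0.06],"rot": [0,0,0]},{"fingers": 1,"slide": [0,0,-0.06],"rot": [0,0,0]},{"fingers": 1,"slide": [0,0,0],"rot": [0,0,0]}])

```text
t: 19.8
tool_pos: [0.5836, -0.1245, 0.0718]
ee_rot: [3.063, 0.696, 0.0]
contact_force: [1.9, -0.7, -3.7]
width: 0.0474
grip_force: 40.0
```

Request:
play_rows(motion=[{"fingers": 1,"slide": [-0.02,0.005,-0.04],"rot": [0,0,0]},{"fingers": 1,"slide": [0,0,0],"rot": [0,0,0]}])

```text
t: 20.0
tool_pos: [0.5836, -0.1245, 0.0717]
ee_rot: [3.063, 0.696, 0.001]
contact_force: [0.6, -0.4, 1.9]
width: 0.0476
grip_force: 40.0
```

Request:
play_rows(motion=[{"fingers": 1,"slide": [-0.02,0.005,-0.04],"rot": [0,0,0]},{"fingers": 1,"slide": [0,0,0],"rot": [0,0,0]}])

```text
t: 20.2
tool_pos: [0.5836, -0.1245, 0.0716]
ee_rot: [3.062, 0.696, 0.002]
contact_force: [-0.3, -0.2, 5.5]
width: 0.0476
grip_force: 40.0
```

Request:
play_rows(motion=[{"fingers": 1,"slide": [-0.01,0,-0.02],"rot": [0,0,0]},{"fingers": 1,"slide": [0,0,-0.005],"rot": [0,0,0]}])

```text
t: 20.4
tool_pos: [0.5836, -0.1244, 0.0714]
ee_rot: [3.062, 0.696, 0.003]
contact_force: [-0.4, 0.8, 7.9]
width: 0.0478
grip_force: 40.0
```

Request:
play_rows(motion=[{"fingers": 1,"slide": [-0.004,0.001,-0.01],"rot": [0,0,0]},{"fingers": 1,"slide": [0,0,-0.006],"rot": [0,0,0]},{"fingers": 1,"slide": [0,0,-0.005],"rot": [0,0,0]},{"fingers": 1,"slide": [0,0,-0.005],"rot": [0,0,0]}])

```text
t: 20.8
tool_pos: [0.5836, -0.1245, 0.071]
ee_rot: [3.062, 0.696, 0.003]
contact_force: [0.1, -0.4, 8.4]
width: 0.0477
grip_force: 40.0
```

Request:
play_rows(motion=[{"fingers": 1,"slide": [0,0,-0.005],"rot": [0,0,0]},{"fingers": 1,"slide": [0,0,-0.005],"rot": [0,0,0]},{"fingers": 1,"slide": [0,0,-0.005],"rot": [0,0,0]},{"fingers": 1,"slide": [0,0,-0.005],"rot": [0,0,0]}])

```text
t: 21.2
tool_pos: [0.5837, -0.1245, 0.0707]
ee_rot: [3.062, 0.696, 0.003]
contact_force: [-0.4, 0.3, 9.4]
width: 0.048
grip_force: 40.0
```

Steady at about 9 N, so I'll keep following it down.

Request:
play_rows(motion=[{"fingers": 1,"slide": [0,0,-0.004],"rot": [0,0,0]},{"fingers": 1,"slide": [0,0,-0.005],"rot": [0,0,0]},{"fingers": 1,"slide": [0,0,-0.004],"rot": [0,0,0]},{"fingers": 1,"slide": [0,0,-0.005],"rot": [0,0,0]},{"fingers": 1,"slide": [0,0,-0.004],"rot": [0,0,0]}])

```text
t: 21.7
tool_pos: [0.5837, -0.1245, 0.0703]
ee_rot: [3.062, 0.696, 0.003]
contact_force: [-0.5, -0.1, 8.8]
width: 0.0476
grip_force: 40.0
```

Request:
play_rows(motion=[{"fingers": 1,"slide": [0,0,-0.004],"rot": [0,0,0]},{"fingers": 1,"slide": [0,0,-0.005],"rot": [0,0,0]},{"fingers": 1,"slide": [0,0,-0.004],"rot": [0,0,0]},{"fingers": 1,"slide": [0,0,-0.005],"rot": [0,0,0]},{"fingers": 1,"slide": [0,0,-0.004],"rot": [0,0,0]}])

```text
t: 22.2
tool_pos: [0.5837, -0.1245, 0.0699]
ee_rot: [3.062, 0.696, 0.003]
contact_force: [-1.3, 0.5, 8.4]
width: 0.0473
grip_force: 40.0
```

Request:
play_rows(motion=[{"fingers": 1,"slide": [-0.003,0,-0.006],"rot": [0,0,0]},{"fingers": 1,"slide": [-0.002,0,-0.006],"rot": [0,0,0]},{"fingers": 1,"slide": [0,0,-0.005],"rot": [0,0,0]},{"fingers": 1,"slide": [0,0,-0.005],"rot": [0,0,0]},{"fingers": 1,"slide": [0,0,-0.005],"rot": [0,0,0]}])

```text
t: 22.7
tool_pos: [0.5837, -0.1245, 0.0694]
ee_rot: [3.062, 0.696, 0.004]
contact_force: [-0.5, 0.9, 10.3]
width: 0.0475
grip_force: 40.0
```

Request:
play_rows(motion=[{"fingers": 1,"slide": [-0.002,0,-0.006],"rot": [0,0,0]},{"fingers": 1,"slide": [0,0,-0.005],"rot": [0,0,0]},{"fingers": 1,"slide": [0,0,-0.005],"rot": [0,0,0]},{"fingers": 1,"slide": [0,0,-0.005],"rot": [0,0,0]},{"fingers": 1,"slide": [0,0,-0.005],"rot": [0,0,0]}])

```text
t: 23.2
tool_pos: [0.5837, -0.1245, 0.069]
ee_rot: [3.062, 0.696, 0.004]
contact_force: [-0.5, 0.7, 10.6]
width: 0.0477
grip_force: 40.0
```

Request:
play_rows(motion=[{"fingers": 1,"slide": [-0.002,0,-0.005],"rot": [0,0,0]},{"fingers": 1,"slide": [0,0,-0.005],"rot": [0,0,0]},{"fingers": 1,"slide": [0,0,-0.005],"rot": [0,0,0]},{"fingers": 1,"slide": [0,0,-0.005],"rot": [0,0,0]},{"fingers": 1,"slide": [0,0,-0.005],"rot": [0,0,0]}])

```text
t: 23.7
tool_pos: [0.5837, -0.1245, 0.0686]
ee_rot: [3.062, 0.696, 0.004]
contact_force: [0.1, 1.0, 11.9]
width: 0.0478
grip_force: 40.0
```

Request:
play_rows(motion=[{"fingers": 1,"slide": [0,0,-0.002],"rot": [0,0,0]},{"fingers": 1,"slide": [0,0,-0.003],"rot": [0,0,0]},{"fingers": 1,"slide": [0,0,-0.003],"rot": [0,0,0]},{"fingers": 1,"slide": [0,0,-0.003],"rot": [0,0,0]},{"fingers": 1,"slide": [0,0,-0.003],"rot": [0,0,0]},{"fingers": 1,"slide": [0,0,-0.003],"rot": [0,0,0]},{"fingers": 1,"slide": [0,0,-0.003],"rot": [0,0,0]}])

```text
t: 24.4
tool_pos: [0.5837, -0.1245, 0.068]
ee_rot: [3.062, 0.696, 0.004]
contact_force: [0.0, 0.3, 8.9]
width: 0.0476
grip_force: 40.0
```

Request:
play_rows(motion=[{"fingers": 1,"slide": [0.02,-0.005,0.04],"rot": [0,0,0]},{"fingers": 1,"slide": [0.02,-0.005,0.04],"rot": [0,0,0]},{"fingers": 1,"slide": [0,0,0.005],"rot": [0,0,0]}])

```text
t: 24.7
tool_pos: [0.5836, -0.1245, 0.0681]
ee_rot: [3.063, 0.696, 0.001]
contact_force: [2.5, -1.0, 4.2]
width: 0.0477
grip_force: 40.0
```

Request:
play_rows(motion=[{"fingers": 1,"slide": [0.025,-0.005,0.05],"rot": [0,0,0]},{"fingers": 1,"slide": [0,0,0.005],"rot": [0,0,0]}])

```text
t: 24.9
tool_pos: [0.5836, -0.1245, 0.0684]
ee_rot: [-3.063, -0.696, 0.0]
contact_force: [3.6, -1.2, -3.1]
width: 0.0478
grip_force: 40.0
```

Request:
play_rows(motion=[{"fingers": 1,"slide": [0.02,-0.005,-0.01],"rot": [0,0,0]},{"fingers": 1,"slide": [0,0,0],"rot": [0,0,0]}], grip_force=10)

```text
t: 25.1
tool_pos: [0.5836, -0.1245, 0.0684]
ee_rot: [-3.063, -0.696, 0.002]
contact_force: [0.1, -1.3, -0.3]
width: 0.0478
grip_force: 10.0
```

Request:
play_rows(motion=[{"fingers": 0.35,"slide": [0,0,0],"rot": [0,0,0]},{"fingers": 0.2,"slide": [0,0,0],"rot": [0,0,0]},{"fingers": 0.1,"slide": [0,0,0],"rot": [0,0,0]},{"fingers": 0.1,"slide": [0,0,0],"rot": [0,0,0]},{"fingers": 0.1,"slide": [0,0,0],"rot": [0,0,0]},{"fingers": 0.1,"slide": [0,0,0],"rot": [0,0,0]}])

```text
t: 25.7
tool_pos: [0.584, -0.1245, 0.0686]
ee_rot: [-3.063, -0.697, 0.0]
contact_force: [0.9, -0.0, -0.2]
width: 0.0794
grip_force: 0.0
```

Released. I'll go straight up, then back for a check.

Request:
play_rows(motion=[{"fingers": 0.1,"slide": [0,0,0.3],"rot": [0,0,0]},{"fingers": 0.1,"slide": [0,0,1],"rot": [0,0,0]},{"fingers": 0.1,"slide": [0,0,1],"rot": [0,0,0]},{"fingers": 0.1,"slide": [0,0,1],"rot": [0,0,0]},{"fingers": 0.1,"slide": [0,0,1],"rot": [0,0,0]},{"fingers": 0.1,"slide": [0,0,1],"rot": [0,0,0]},{"fingers": 0.1,"slide": [0,0,1],"rot": [0,0,0]},{"fingers": 0.1,"slide": [0,0,1],"rot": [0,0,0]},{"fingers": 0.1,"slide": [-0.5,0,1],"rot": [0,0,0]},{"fingers": 0.1,"slide": [-1,0,1],"rot": [0,0,0]}])

```text
t: 26.7
tool_pos: [0.5543, -0.1246, 0.2559]
ee_rot: [3.063, 0.697, 0.001]
contact_force: [0.9, -0.3, 0.2]
width: 0.0799
grip_force: 0.0
```

Request:
play_rows(motion=[{"fingers": 0.1,"slide": [-1,-0.4,0],"rot": [0,0,0]},{"fingers": 0.1,"slide": [-1,-0.4,0],"rot": [0,0,0]},{"fingers": 0.1,"slide": [-1,-0.4,0],"rot": [0,0,0]},{"fingers": 0.1,"slide": [-0.5,-0.4,0],"rot": [0,0,0]},{"fingers": 0.1,"slide": [0,0,0],"rot": [0,0,0]},{"fingers": 0.1,"slide": [0,0,0],"rot": [0,0,0]},{"fingers": 0.1,"slide": [0,0,0],"rot": [0,0,0]}])

```text
t: 27.4
tool_pos: [0.4847, -0.1565, 0.2548]
ee_rot: [3.063, 0.697, 0.001]
contact_force: [0.1, -0.1, 0.2]
width: 0.0793
grip_force: 0.0
```

```bash
python3 - <<'E'
from h import *
s=r.get_state(); print(s['t'],s['tool_pos'],s['contact_force'])
w=r.get_image('wrist'); b=r.get_image('side'); u=proj('wrist',[.5848,-.1244,.07],s).astype(int); print(u)
x,y=max(u[0]-70,0),max(u[1]-60,0)
save('end.png',np.vstack([cv2.resize(w[y:y+105,x:x+140],(400,300),interpolation=cv2.INTER_CUBIC),cv2.resize(b[245:320,230:330],(400,300),interpolation=cv2.INTER_CUBIC)]))
E
```

```text
27.4 [ 0.48471484 -0.15645291  0.25475786] [ 0.10717268 -0.06776428  0.17122916]
[289  82]
```

View pics/end.png

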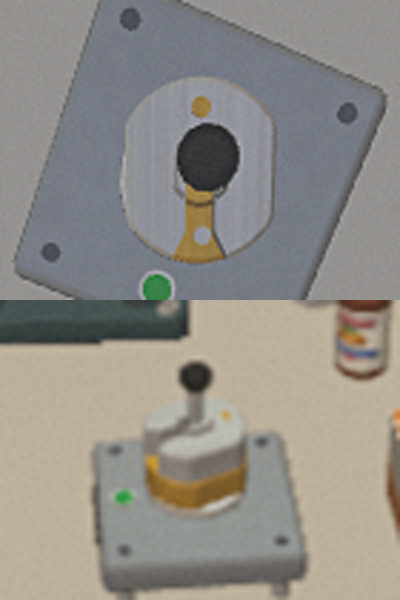

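The picture shows the steel flat on the brass, flats aligned, slot toward −x (200,235), solid brass visible under the slot, and the stem at the slot's end. Handing in.

```bash
python3 -c "
from cell import r
print(r.sign_off())"
```

```text
the job is handed in; nothing more can be done
None
```

The steel mass is on the stem above the brass, nested flat with its slot opposite. I held it down with about 8 to 12 N for about four seconds, then released it and handed the job in at about 27 s; the sign-off gave no verdict.

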